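# Open the service case with the pop-out T-handle

## Robot

A 6-joint arm with a two-finger parallel gripper is mounted at the origin on a cart in front of the work surface, level with it; the furniture and walls round the work are solid. World frame = base frame: x ahead of the robot, y to its left, z up, the work surface at z = 0. Lengths are in m, angles in rad, forces in N, time in s.
With the tool pointing down it reaches from about 0.3 to 0.875 m from the base axis. Payload 6.4 kg.
Tool frame: the origin (TCP) lies on the mounting face of the last link; the fingertips stand 173 mm ahead of it and the grasp point (between the pads) lies manip.grip_depth ahead of it (manip.grip_depth is the distance from the TCP to the grasp point, in m); z points along the fingers, y is the line along which they close (so a half turn about z gives the same grasp; the last joint's range is limited). The gripper opens to 85 mm and grips with 20 to 120 N. Pads are 22 mm wide; open, the fingers measure 114 mm over their backs; the gripper's body (76 mm by 85 mm) begins 54 mm behind the grasp point. The pads swing forward as they close: fully open they stand 13 mm farther back than shut.
Start: joints at [1.087, 0.181, 1.607, -0, 1.354, -0.206], TCP at [0.158, 0.553, 0.405] pointing down, gripper open.
Joint ranges: [-2.99, 2.99], [-0.89, 2.07], [0.3, 2.58], [-1.14, 4.28], [0, 2.63], [-3.12, 3.12]. Speed limits (rad/s): [2.57, 2.57, 3.01, 3.14, 3.14, 3.14].

## Interface

Orientations are given as a rotation vector (axis times angle).
In Python, from plant import telemetry, grab_frame, workorder, manip gives the robot as it stands.
- The arm moves only by the shell command python3 -m crank 'ROWS' [FORCE]. ROWS is JSON, a list of rows, each a list of 5 numbers: the shift along the tool's x, y, z in units of 150 mm (1.0 is 150 mm), then the turn about the tool's z in units of pi/2 rad (1.0 is pi/2 rad), then the opening, from 0 (shut) to 1 (fully open). A call has 1 to 10 rows; each row shifts and turns the commanded pose from where the row before left it, along the tool's axes as they then stand; what a row does not reach is not made up. A row lasts 1/8 s, in which the tool goes at most 62.5 mm and 10.7 degrees, less where a joint would pass 70% of its speed; a pose out of reach is approached as far as the arm can. A call with a number of a shift or a turn outside -1 to 1 is refused whole. A call with a gripper value outside its range is refused whole. The fingers move at their own pace and stop on an object; FORCE is the grip in N (left out, the last holds). Time passes only in rows, so rows that do not move let the fingers close. It gives the time, the measured TCP pose, the force, the opening and the grip force at its end, in the units of the state.
- telemetry.state(): the state, without advancing time (a new reading comes with each control period).
- grab_frame(name): name is "scene" or "side" or "wrist"; returns a dict with "image" (480x640x3 uint8, red, green, blue), "intrinsics" (3x3 intrinsics, pixels), "R" (3x3) and "t" (3): a world point X has camera coordinates R X + t; the wrist camera has in their place "T_tool_cam" (4x4, takes a point from camera to tool coordinates, whose origin is the TCP and whose axes are the flange's). Camera axes: x right, y down, z forward; pixel columns grow to the right and rows downward; lengths in m; the calibration is good to about 2 mm. A picture is of the moment at which its call begins: read the wrist's pose just before it. There is no depth.
- workorder.finish_job(): hands the job in; it is judged then, once.
The state is a dict: "time_s": time; "joint_pos": joint angles; "qd": joint speeds; "effort": joint torques, N m; "eef_pos": TCP position; "orientation": TCP orientation; "ft_force": force on the tool from outside, world axes, zero at the start; "wrist_torque": the same for the moment, N m; "width": opening from 0.0 (shut) to 1.0 (fully open); "grip_force": force on a finger pad.
Only numpy, scipy, OpenCV 4.12 (cv2) and the standard library are available. Lean on these libraries where they do the work, as an engineer would, in place of code of your own. Each camera call takes 0.05 s, during which the arm holds its last target. There are 200 camera calls.

## Task

Open the blue service case so that the spare seals inside can be reached: push the red release button so that the T-handle pops out of its pocket, turn the handle clockwise until it comes up against its stop and keep it there against its return spring while you lift the lid by it, until the sprung hinges carry the lid up to its open stop, then let go. Press the button gently, do not wrench the handle against its stop or haul on the lid while it is still latched, and leave the things on the bench where they are.

Things in the scene. Friction and masses are not known exactly. Their poses are not given: they have to be found in the camera images.
- service_case: Blue sheet-metal service case with aluminium edges and black corners, 160 (x) x 220 (y) x 128 mm high, closed. Fixed to the bench. Origin: centre of its underside, on the worktop; x points from its front (handle side, towards the robot) to its hinged back, y to its left, z up.
- button_top (a point): Centre of the top of the round red release button (18 mm across) at the right-hand end of the handle's metal plate. It stands 8 mm proud of the plate when out and is pressed straight down (lid's -z): about 2 N to start, 5 N when it has gone down about 4 mm, hard stop at 6 mm. At about 4 mm the catch is drawn back and the handle springs out at once; the button returns when let go.
- t_handle_grip (a point): Centre of the T-handle's steel bar, on the axis about which it turns. Bar 70 mm long (this frame's y), 14 mm wide (x), 12 mm high (z); the frame moves and turns with the bar. At first it lies flush in a close-fitting pocket, long side across the front of the case, 60 mm behind the front edge and 58 mm to the left of the button; popped out, its underside stands 14 mm above the plate (the plate is 28 mm above the hinge axis, 128 mm above the worktop).
- lid_hinge (a point): Middle of the lid's hinge axis at the back of the case, 100 mm above the worktop; the axis is this frame's y. The T-handle's axis is 100 mm in front of it. Its frame tilts with the lid.
- button_in (a joint): how far the release button is pressed, m: 0 out, 0.006 at its hard stop
- handle_out (a joint): how far the T-handle has sprung out of its pocket, m: 0 flush, 0.026 fully out. Its spring pushes it out with 9 N at first, 5 N when out; it cannot turn until it is 12 mm out, clear of the pocket
- latch_turn (a joint): angle of the T-handle and its latch tongue, rad: 0 latched (bar across the front), growing as the handle is turned clockwise seen from above, to its stop at 0.97 to 1.57 (it differs, see latch_tongue). A return spring takes 0.04 N m at 0, 0.19 N m at 1.5; let go, the handle springs back to 0
- case_lid (a joint): opening angle of the lid, rad: 0 shut, 1.3 at its open stop, the front edge rising and swinging back. The hinge springs nearly balance the lid: lifting by the handle takes only a few newtons, and from about 0.45 rad on the lid rises to its stop by itself, in about two seconds. The tongue is clear of the striker for good, whatever its angle, once the lid is past about 0.15 rad
- latch_tongue: Tongue under the lid, 46 mm from the handle's axis (its origin), turned by the handle and hooked under a hidden striker, which is set differently on every case: at 0.86 to 1.48 rad the tongue slips off, buffers nudge the lid up 2 mm, and 0.1 rad later it comes up hard on the striker's stop lug. Only there is it clear for lifting. Over 0.8 N m on the handle bends it
- caliper: vernier caliper, loose, a bystander
- hex_key: hex key, loose, a bystander
- pliers: long-nose pliers, loose, a bystander
- cleaning_brush: red brush, loose, a bystander
- multimeter: orange multimeter, loose, a bystander
- tea_mug: green and white mug, loose, a bystander
- tape_roll: black tape roll, loose, a bystander

How it is judged:
On the way, in this order (a step that is already met when the one before it is completed fails the run):
1. the release button has been pushed and the T-handle has popped out (value of joint handle_out above 0.022 m and value of joint latch_turn below 0.3 rad), for 0.1 s.
2. the T-handle is turned to its stop, the lid still down (value of joint latch_turn above 0.85 rad and value of joint handle_out above 0.02 m and value of joint case_lid below 0.15 rad), for 0.2 s.
At the end, for the whole second after the job is handed in: The lid stands open at its stop (more than 1.2 rad) and at rest, the T-handle is out (more than 20 mm), and the robot has let go (value of joint case_lid above 1.2 rad and velocity of joint case_lid below 0.05 rad/s and value of joint handle_out above 0.02 m); the robot touches nothing.
It fails at once if the button is pushed with more than 20 N (contact force between button_in and anything else above 20 N).
It fails at once if the handle is wrenched against its stop, or the lid hauled against its latch: more than 20 N on the latch tongue (0.9 N m at the handle) (contact force between latch_tongue and anything else above 20 N).
It fails at once if a bystander is moved more than 2 cm (distance of any of caliper, hex_key, pliers, cleaning_brush, multimeter, tea_mug, tape_roll from where it was at the start of the episode above 0.02 m).
It also fails if it takes over 69 s, if anything falls off the work surface, if the arm or the gripper's body presses on something with over 40 N, if the wrist force passes 120 N, or if a joint passes its speed limit or range.

## Working session

There is one attempt and no reset: what is moved stays moved. The work goes in short steps, Python scripts to look and compute and a shell command to move; the robot and the scene stay as the last step left them, time stands still between calls to the robot, and variables do not carry over. Pictures are saved under pics/ and viewed, at most 10 in all, crops included, and the job is handed in when it is done.

```bash
mkdir -p pics; ls; python3 - <<'E'
from plant import telemetry, grab_frame, manip
import cv2, numpy as np
print(telemetry.state()); print(manip.grip_depth)
for n in ("scene","side"):
    f=grab_frame(n); cv2.imwrite(f"pics/{n}0.png",f["image"][:,:,::-1])
    print(n,f["intrinsics"],f["R"],f["t"])
f=grab_frame("wrist");cv2.imwrite("pics/w0.png",f["image"][:,:,::-1]);print(f["T_tool_cam"])
E
```

```text
pics
{'time_s': 0.0, 'joint_pos': array([ 1.08672005e+00,  1.81537299e-01,  1.60801716e+00,  5.61742761e-06,
        1.35379367e+00, -2.06326574e-01]), 'qd': array([-1.75574604e-03, -1.21670762e-03, -2.17203476e-04, -3.66116211e-04,
        2.10165738e-04, -9.56750630e-05]), 'effort': array([ 1.02341608e-03, -4.44872940e+01, -3.51340914e+01,  3.44949285e-05,
        9.02920176e-03,  1.37134199e-05]), 'eef_pos': array([0.15753553, 0.55273166, 0.40378156]), 'orientation': array([-4.34805967e-01, -3.11075184e+00,  2.59141690e-03]), 'ft_force': array([ 0.28405182,  0.58455158, -0.10123252]), 'wrist_torque': array([-0.0232191 , -0.01239092,  0.06272053]), 'grip_force': 0.0, 'width': 1.0036523687333867}
0.1547
scene [[513.37933084   0.         325.02850682]
 [  0.         513.37933084 237.12093417]
 [  0.           0.           1.        ]] [[ 0.88839426 -0.45889648  0.01302557]
 [-0.22523299 -0.46040929 -0.8586579 ]
 [ 0.40003218  0.75989296 -0.51238359]] [-0.50123504  0.19084784  0.97939498]
side [[504.98383201   0.         327.21498622]
 [  0.         504.98383201 237.24587757]
 [  0.           0.           1.        ]] [[-0.99581479 -0.0879177  -0.02496783]
 [-0.01428975  0.41960404 -0.90759476]
 [ 0.09027024 -0.9034395  -0.41910423]] [0.53627587 0.15598362 1.17455685]
[[-3.60072122e-04 -9.44398939e-01 -3.28801634e-01  8.39168078e-02]
 [ 9.99999931e-01 -3.70078509e-04 -3.21480930e-05  1.20981011e-04]
 [-9.13217936e-05 -3.28801623e-01  9.44399007e-01  3.18933531e-02]
 [ 0.00000000e+00  0.00000000e+00  0.00000000e+00  1.00000000e+00]]
```

View pics/scene0.png

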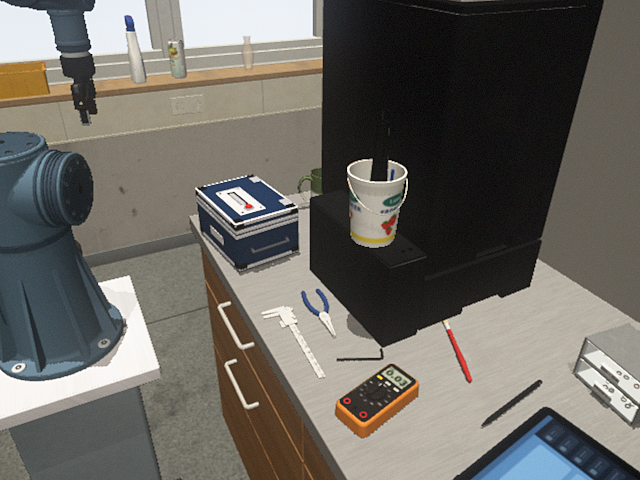

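The case is at about (247,220) in the scene view, with its plate and red button near (240,200). The mug is behind it at (312,182).

```bash
python3 - <<'E'
import cv2
a=cv2.imread("pics/scene0.png")[165:275,185:315]
cv2.imwrite("pics/sc1.png",cv2.resize(a,None,fx=5,fy=5,interpolation=cv2.INTER_CUBIC))
E
```

```text
(no output)
```

View pics/sc1.png

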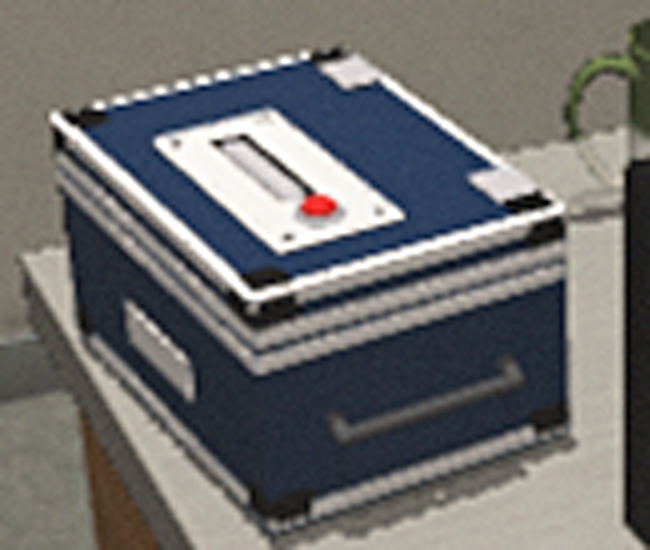

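View pics/side0.png

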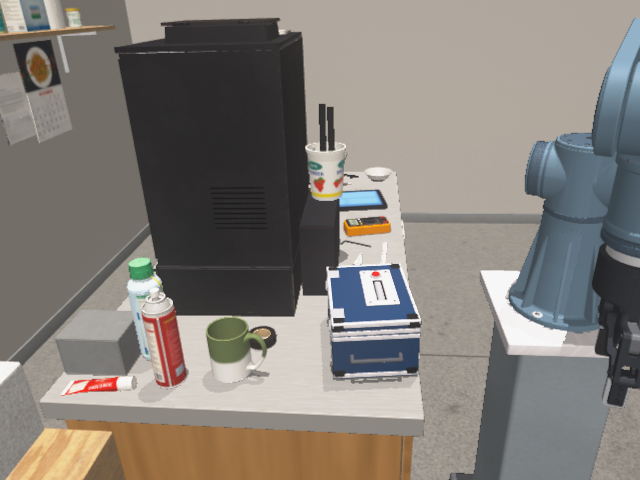

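The scene crop shows the lid's corners at scene pixels (195,187), (236,225), (298,207) and (251,175), the button at (248.6,206) and the bar at about (237,199). In the side view the button is at about (376,274). The mug and tape roll are behind the case, left of it in this view, and the dark cabinet is close to its right-hand end.

```bash
cat > h.py <<'E'
import numpy as np
from scipy.spatial.transform import Rotation as Ro
def ray(f,uv,z,R=None,t=None):
    K=f["intrinsics"]; d=np.linalg.solve(K,[uv[0],uv[1],1.])
    if R is None:
        R=f["R"];t=f["t"]
    c=-R.T@t; w=R.T@d
    return c+w*(z-c[2])/w[2]
def wristRt(f,s):
    T=np.eye(4);T[:3,:3]=Ro.from_rotvec(s["orientation"]).as_matrix();T[:3,3]=s["eef_pos"]
    M=np.linalg.inv(T@f["T_tool_cam"]);return M[:3,:3],M[:3,3]
def rows(s,goal,yaw=None):
    "tool-axes offset of grasp point to goal, in row units"
    R=Ro.from_rotvec(s["orientation"]).as_matrix()
    return R.T@(np.array(goal)-s["eef_pos"])/0.15
E
python3 - <<'E'
from h import *
from plant import grab_frame,telemetry
f=grab_frame("scene");g=grab_frame("side")
c=[ray(f,p,.128) for p in [(195.4,187.4),(236,225),(298,207),(251,175)]]
for x in c: print(x.round(3))
print("centre",np.mean(c,0),"edges",[np.linalg.norm(c[i]-c[i-1]).round(3) for i in range(4)])
print("btn",ray(f,(248.6,206),.136),ray(g,(376,274),.136),"bar",ray(f,(237.4,199),.128),ray(g,(378.5,290),.128))
R=Ro.from_rotvec(telemetry.state()["orientation"]).as_matrix();print(R)
E
```

```text
[0.345 0.272 0.128]
[0.373 0.05  0.128]
[0.528 0.068 0.128]
[0.493 0.283 0.128]
centre [0.43474333 0.1680195  0.128     ] edges [np.float64(0.149), np.float64(0.224), np.float64(0.155), np.float64(0.218)]
btn [0.42294189 0.10670495 0.136     ] [0.42292214 0.11869648 0.136     ] bar [0.41651886 0.16672248 0.128     ] [0.41781141 0.1696498  0.128     ]
[[-9.61664902e-01  2.74227024e-01 -3.94811880e-04]
 [ 2.74227250e-01  9.61664637e-01 -7.35331375e-04]
 [ 1.78028889e-04 -8.15410551e-04 -9.99999652e-01]]
```

```bash
python3 -m crank '[[-0.245,-0.22,0.01,0,0],[-0.245,-0.22,0.01,0,0],[-0.245,-0.22,0.01,0,0],[-0.245,-0.22,0.01,0,0],[-0.245,-0.22,0.01,0,0],[-0.245,-0.22,0.01,0,0],[-0.245,-0.22,0.01,0,0],[-0.245,-0.22,0.01,0,0],[-0.245,-0.22,0.01,0,0],[-0.245,-0.22,0.01,0,0]]' 25
python3 -m crank '[[0,0,0,0.106,0],[0,0,0,0.106,0],[0,0,0,0.106,0],[0,0,0,0.106,0],[0,0,0,0.106,0],[0,0,0,0.106,0],[0,0,0,0.106,0],[0,0,0,0,0]]'
python3 - <<'E'
from h import *
from plant import grab_frame,telemetry
import cv2
s=telemetry.state();f=grab_frame("wrist");cv2.imwrite("pics/w1.png",f["image"][:,:,::-1])
np.savez("w1.npz",**{k:s[k] for k in("orientation","eef_pos")})
print(s["joint_pos"],s["width"],s["ft_force"],Ro.from_rotvec(s["orientation"]).as_matrix().round(4))
E
```

```text
time_s: 1.5
eef_pos: [0.4212, 0.1333, 0.3898]
orientation: [0.435, 3.111, 0.0]
ft_force: [0.4, 1.3, 0.5]
width: 0.002
grip_force: 0.0
time_s: 2.5
eef_pos: [0.4205, 0.1348, 0.3897]
orientation: [-2.074, -2.36, 0.0]
ft_force: [0.2, 0.4, -0.0]
width: -0.005
grip_force: 0.0
[ 4.02504614e-02 -1.14835608e-01  1.94277444e+00 -1.61205458e-05
  1.31368989e+00 -8.86866712e-02] -0.004779363673348442 [ 0.20736214  0.42459057 -0.0091509 ] [[-0.1286  0.9917 -0.    ]
 [ 0.9917  0.1286 -0.    ]
 [-0.     -0.     -1.    ]]
```

View pics/w1.png

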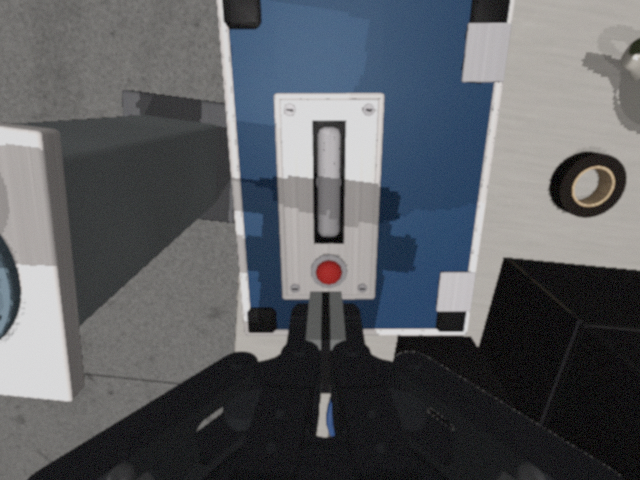

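The wrist view shows the button at (328.5,272) and the bar centred at about (329,181), running from (329,127) to (328,238). The bar is nearly parallel to the image column.

```bash
python3 - <<'E'
from h import *
from plant import grab_frame,telemetry
s=telemetry.state();f=grab_frame("wrist");R,t=wristRt(f,s)
b=ray(f,(328.5,272),.136,R,t);h=[ray(f,p,.128,R,t) for p in[(329,127),(328,238)]]
m=np.mean(h,0)
print(b,h,m,np.linalg.norm(h[0]-h[1]),np.linalg.norm((m-b)[:2]),np.degrees(np.arctan2(*(m-b)[[0,1]])))
print(rows(s,[b[0],b[1],.136+.173]))
E
```

```text
[0.42614145 0.115769   0.136     ] [array([0.41445896, 0.20553843, 0.128     ]), array([0.42313625, 0.13619126, 0.128     ])] [0.41879761 0.17086485 0.128     ] 0.06988794813113677 0.0555831352029732 -7.592321578389287
[-0.13102475  0.02044476  0.5378369 ]
```

```bash
python3 -m crank '[[-0.136,0.02,0,0,0],[0,0,0.2,0,0],[0,0,0.2,0,0],[0,0,0.07,0,0],[0,0,0,0,0],[0,0,0,0,0]]'
for i in 1; do :; done
python3 -m crank '[[0,0,0.02,0,0],[0,0,0.02,0,0],[0,0,0,0,0]]'
```

```text
time_s: 3.35
eef_pos: [0.4267, 0.115, 0.3203]
orientation: [2.074, 2.358, 0.002]
ft_force: [0.3, 0.4, 0.6]
width: -0.002
grip_force: 0.0
time_s: 3.72
eef_pos: [0.426, 0.115, 0.3131]
orientation: [-2.075, -2.358, 0.0]
ft_force: [0.3, 1.1, -0.1]
width: -0.001
grip_force: 0.0
```

```bash
python3 -m crank '[[0,0,0.02,0,0],[0,0,0,0,0]]'; python3 -m crank '[[0,0,0.013,0,0],[0,0,0,0,0]]'
```

```text
time_s: 3.98
eef_pos: [0.4263, 0.115, 0.3102]
orientation: [2.075, 2.358, 0.0]
ft_force: [-0.2, 0.1, -0.3]
width: 0.0
grip_force: 0.2
time_s: 4.22
eef_pos: [0.4263, 0.115, 0.3084]
orientation: [2.075, 2.358, 0.0]
ft_force: [-0.8, -1.0, 2.5]
width: -0.001
grip_force: 1.3
```

```bash
python3 -m crank '[[0,0,0.007,0,0],[0,0,0,0,0]]'
```

```text
time_s: 4.47
eef_pos: [0.4263, 0.115, 0.3074]
orientation: [2.075, 2.358, 0.0]
ft_force: [-0.8, -0.4, 4.4]
width: 0.002
grip_force: 2.0
```

Contact is where expected. I'll keep pressing in 1 mm steps.

```bash
python3 -m crank '[[0,0,0.007,0,0],[0,0,0.003,0,0]]'
```

```text
time_s: 4.72
eef_pos: [0.4263, 0.115, 0.3058]
orientation: [2.075, 2.358, 0.0]
ft_force: [0.4, -0.8, 3.6]
width: -0.003
grip_force: 1.9
```

```bash
python3 -m crank '[[0,0,0.007,0,0],[0,0,0.0,0,0]]'
```

```text
time_s: 4.97
eef_pos: [0.4263, 0.115, 0.3047]
orientation: [2.075, 2.358, 0.0]
ft_force: [0.5, 0.5, 4.3]
width: -0.002
grip_force: 2.5
```

```bash
python3 -m crank '[[0,0,0.004,0,0],[0,0,0.0,0,0]]'; python3 -m crank '[[0,0,-0.2,0,0],[0,0,-0.3,0,0.5],[0,0,0,0,1],[0,0,0,0,1],[0,0,0,0,1],[0,0,0,0,1]]'
python3 - <<'E'
from plant import grab_frame
import cv2
f=grab_frame("wrist");cv2.imwrite("pics/w2.png",f["image"][:,:,::-1])
E
```

```text
time_s: 5.22
eef_pos: [0.4263, 0.115, 0.3041]
orientation: [2.075, 2.358, 0.0]
ft_force: [-0.5, 1.0, 4.8]
width: -0.002
grip_force: 2.6
time_s: 5.98
eef_pos: [0.4258, 0.115, 0.3779]
orientation: [-2.074, -2.357, 0.002]
ft_force: [0.5, -1.7, -0.0]
width: 0.999
grip_force: 0.0
```

View pics/w2.png

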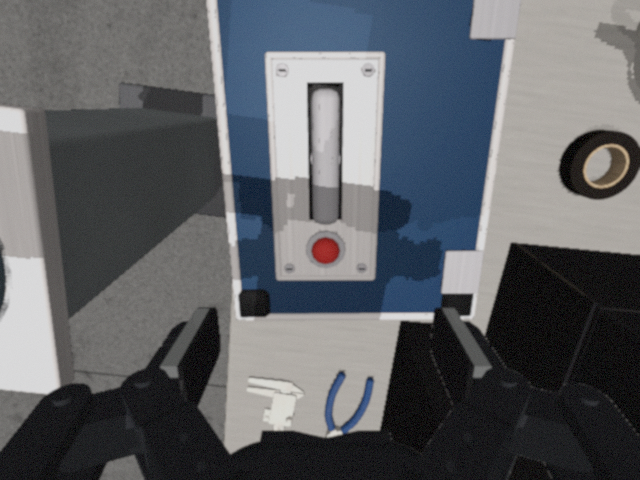

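The bar now runs from (325,88) to (325,222) and covers the lower end of its pocket. I'll test whether it is out by checking its apparent length at each candidate height.

```bash
python3 - <<'E'
from h import *
from plant import grab_frame,telemetry
s=telemetry.state();f=grab_frame("wrist");R,t=wristRt(f,s)
for z in(.128,.154):
    h=[ray(f,p,z,R,t) for p in[(325,88),(325,222.5)]];m=np.mean(h,0)
    print(z,m,np.linalg.norm(h[0]-h[1]),rows(s,[m[0],m[1],.148+.1547]))
print(ray(f,(325,250),.136,R,t))
E
```

```text
0.128 [0.41950193 0.16829379 0.128     ] 0.07674904256240876 [0.35788399 0.00352701 0.50298383]
0.154 [0.41910159 0.17196362 0.154     ] 0.06760644395811241 [0.38249035 0.0039895  0.50298825]
[0.42626229 0.11546197 0.136     ]
```

```bash
python3 -m crank '[[0.2,0.004,0,0,1],[0.185,0,0,0,1],[0,0,0.2,0,1],[0,0,0.2,0,1],[0,0,0.066,0,1],[0,0,0,0,1]]' 25
python3 -m crank '[[0,0,0,0,0.4],[0,0,0,0,0.25],[0,0,0,0,0.1],[0,0,0,0,0],[0,0,0,0,0],[0,0,0,0,0]]' 25
python3 -c "
from plant import telemetry;s=telemetry.state();print(s['wrist_torque'],s['joint_pos'])"
```

```text
time_s: 6.82
eef_pos: [0.4194, 0.1723, 0.3088]
orientation: [-2.075, -2.358, 0.002]
ft_force: [-0.6, 0.1, 0.8]
width: 0.998
grip_force: 0.0
time_s: 7.58
eef_pos: [0.4185, 0.1723, 0.3087]
orientation: [-2.074, -2.357, 0.004]
ft_force: [-5.9, -1.9, 2.3]
width: 0.162
grip_force: 24.3
[-0.18748716  0.84671588 -0.00162726] [ 1.27241016e-01  2.04462975e-02  1.99213512e+00 -2.14669590e-04
  1.13237188e+00 -3.33814086e-04]
```

```bash
cat > st.py <<'E'
from h import *
from plant import telemetry
s=telemetry.state();R=Ro.from_rotvec(s["orientation"]).as_matrix()
print("turn",round(np.arctan2(.1286,.9917)-np.arctan2(R[1,1],R[0,1]),3),"tau",s["wrist_torque"].round(3),"F",s["ft_force"].round(2),"w",round(s["width"],4),"g",round(s["grip_force"],1),"p",s["eef_pos"].round(4))
E
python3 -m crank '[[0,-0.004,0,0,0],[0,0,0,0,0]]' >/dev/null; python3 st.py
python3 -m crank '[[0,0,0,0.08,0],[0,0,0,0.08,0],[0,0,0,0.08,0],[0,0,0,0.0,0]]'>/dev/null; python3 st.py
python3 -m crank '[[0,0,0,0.08,0],[0,0,0,0.08,0],[0,0,0,0.08,0],[0,0,0,0.0,0]]' >/dev/null; python3 st.py
```

```text
turn 0.001 tau [-0.234  0.897 -0.029] F [-4.69 -0.56  1.81] w 0.1664 g 24.4 p [0.4183 0.1722 0.3089]
turn 0.377 tau [-0.303  0.792  0.05 ] F [-4.34 -1.49  2.75] w 0.1638 g 24.8 p [0.4186 0.1722 0.3091]
turn 0.752 tau [-0.542  0.622  0.166] F [-4.14 -2.4   3.11] w 0.1615 g 25.6 p [0.4188 0.1721 0.3092]
```

```bash
python3 -m crank '[[-0.005,-0.006,0,0.02,0],[0,0,0,0.02,0],[0,0,0,0,0]]' >/dev/null; python3 st.py
python3 -m crank '[[0,0,0,0.02,0],[0,0,0,0.02,0],[0,0,0,0,0]]' >/dev/null; python3 st.py
```

```text
turn 0.818 tau [-0.745 -0.329  0.247] F [ 2.5  -4.67  2.49] w 0.1625 g 27.1 p [0.4183 0.172  0.3097]
turn 0.882 tau [-0.788 -0.442  0.203] F [ 3.4  -4.16  2.58] w 0.1675 g 26.9 p [0.4184 0.172  0.3097]
```

```bash
python3 -m crank '[[0,0,0,0.02,0],[0,0,0,0.02,0],[0,0,0,0,0]]' >/dev/null; python3 st.py
```

```text
turn 0.945 tau [-0.855 -0.465  0.27 ] F [ 2.21 -4.99  3.05] w 0.1652 g 26.9 p [0.4184 0.172  0.3097]
```

```bash
python3 -m crank '[[0,0,0,0.02,0],[0,0,0,0.01,0],[0,0,0,0,0]]' >/dev/null; python3 st.py
```

```text
turn 0.992 tau [-0.913 -0.507  0.235] F [ 2.6  -5.2   2.38] w 0.1659 g 27.2 p [0.4185 0.172  0.3097]
```

```bash
python3 -m crank '[[0,0,0,0.02,0],[0,0,0,0.01,0],[0,0,0,0,0]]' >/dev/null; python3 st.py
```

```text
turn 1.039 tau [-0.922 -0.55   0.168] F [ 2.93 -4.45  2.1 ] w 0.1641 g 27.2 p [0.4185 0.1719 0.3097]
```

```bash
python3 -m crank '[[0,0,0,0.02,0],[0,0,0,0.01,0],[0,0,0,0,0]]' >/dev/null; python3 st.py
```

```text
turn 1.086 tau [-0.925 -0.559  0.189] F [ 3.73 -5.    2.78] w 0.1646 g 27.3 p [0.4185 0.1719 0.3097]
```

```bash
python3 -m crank '[[0,0,0,0.02,0],[0,0,0,0.01,0],[0,0,0,0,0]]' >/dev/null; python3 st.py
```

```text
turn 1.133 tau [-0.982 -0.543  0.223] F [ 2.8  -5.58  2.17] w 0.1602 g 27.4 p [0.4185 0.1719 0.3097]
```

```bash
python3 -m crank '[[0,0,0,0.02,0],[0,0,0,0.01,0],[0,0,0,0,0]]' >/dev/null; python3 st.py
```

```text
turn 1.18 tau [-1.04  -0.581  0.189] F [ 4.43 -5.95  3.07] w 0.1666 g 27.4 p [0.4185 0.1719 0.3098]
```

```bash
python3 -m crank '[[0,0,0,0.02,0],[0,0,0,0.01,0],[0,0,0,0,0]]' >/dev/null; python3 st.py
```

```text
turn 1.227 tau [-1.02  -0.611  0.201] F [ 3.95 -6.47  2.04] w 0.168 g 27.5 p [0.4186 0.1718 0.3098]
```

```bash
python3 -m crank '[[0,0,0,0.02,0],[0,0,0,0.01,0],[0,0,0,0,0]]' >/dev/null; python3 st.py
```

```text
turn 1.274 tau [-1.047 -0.641  0.233] F [ 4.75 -6.48  1.72] w 0.161 g 27.0 p [0.4187 0.1718 0.3098]
```

```bash
python3 -m crank '[[0,0,0,0.02,0],[0,0,0,0.01,0],[0,0,0,0,0]]' >/dev/null; python3 st.py
```

```text
turn 1.322 tau [-1.068 -0.724  0.194] F [ 5.81 -6.6   2.77] w 0.1621 g 26.5 p [0.4189 0.1718 0.31  ]
```

```bash
python3 -m crank '[[0,0,0,0.02,0],[0,0,0,0.01,0],[0,0,0,0,0]]' >/dev/null; python3 st.py
```

```text
turn 1.369 tau [-1.128 -0.748  0.209] F [ 5.74 -6.28  2.67] w 0.1611 g 26.4 p [0.4189 0.1717 0.31  ]
```

```bash
python3 -m crank '[[0,0,0,0.015,0],[0,0,0,0,0]]' >/dev/null; python3 st.py
```

```text
turn 1.392 tau [-1.109 -0.794  0.149] F [ 5.03 -6.82  2.54] w 0.1587 g 27.0 p [0.4189 0.1717 0.31  ]
```

```bash
python3 -m crank '[[0,0,0,0.015,0],[0,0,0,0,0]]' >/dev/null; python3 st.py
```

```text
turn 1.416 tau [-1.126 -0.801  0.355] F [ 5.92 -7.85  2.79] w 0.1631 g 31.1 p [0.4189 0.1717 0.31  ]
```

```bash
python3 -m crank '[[0,0,0,0.015,0],[0,0,0,0,0]]' >/dev/null; python3 st.py
```

```text
turn 1.439 tau [-1.086 -0.988  0.512] F [ 5.49 -6.79  2.59] w 0.1632 g 37.5 p [0.419  0.1718 0.3101]
```

The stop is at about 1.40 rad. The torque there is 0.5 N m in total, including about 0.18 from the spring. Next is the first gentle lift.

```bash
python3 -m crank '[[0.008,0.001,-0.017,0,0],[0.009,0.001,-0.016,0,0],[0,0,0,0,0]]' >/dev/null; python3 st.py
```

```text
turn 1.439 tau [-1.257 -0.799  0.326] F [ 5.62 -7.24 -2.07] w 0.1658 g 34.3 p [0.4208 0.172  0.3139]
```

```bash
python3 -m crank '[[0.018,0.002,-0.032,0,0],[0.02,0.003,-0.031,0,0],[0,0,0,0,0]]' >/dev/null; python3 st.py
python3 -m crank '[[0.021,0.003,-0.03,0,0],[0,0,0,0,0]]' >/dev/null; python3 st.py
```

```text
turn 1.439 tau [-1.239 -0.343  0.135] F [ 2.49 -8.   -3.9 ] w 0.1627 g 29.8 p [0.426  0.1726 0.3229]
turn 1.439 tau [-1.153 -0.098  0.17 ] F [ 0.75 -7.77 -3.06] w 0.1651 g 30.4 p [0.4289 0.173  0.3272]
```

```bash
python3 -m crank '[[0.033,0.004,-0.04,0,0],[0.036,0.004,-0.038,0,0],[0,0,0,0,0]]' >/dev/null; python3 st.py
python3 -m crank '[[0.037,0.005,-0.036,0,0],[0.038,0.005,-0.034,0,0],[0,0,0,0,0]]' >/dev/null; python3 st.py
python3 -m crank '[[0.04,0.005,-0.03,0,0],[0,0,0,0,0]]' >/dev/null; python3 st.py
python3 - <<'E'
from plant import grab_frame
import cv2
f=grab_frame("side");cv2.imwrite("pics/s2.png",cv2.resize(f["image"][200:400,260:460,::-1],None,fx=3,fy=3))
E
```

```text
turn 1.44 tau [-1.165  0.512  0.096] F [-1.82 -8.84  1.43] w 0.1637 g 31.9 p [0.4389 0.1745 0.3389]
turn 1.44 tau [-0.971  0.46   0.09 ] F [-1.36 -7.54  0.16] w 0.161 g 33.4 p [0.4503 0.176  0.3494]
turn 1.44 tau [-1.021  0.489  0.008] F [-1.16 -8.19  1.2 ] w 0.1668 g 34.2 p [0.4562 0.1768 0.3539]
```

View pics/s2.png

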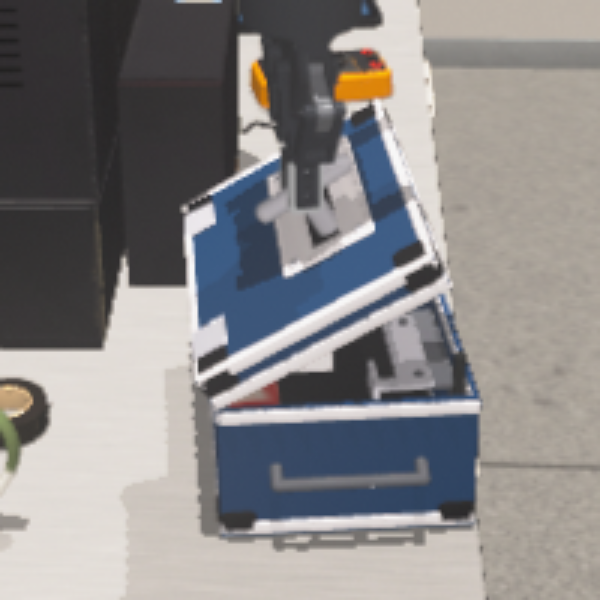

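The lid is up at about 0.5 rad, with the bar held between the pads. I'll let go and withdraw upwards.

```bash
python3 -m crank '[[0,0,0,0,1],[0.01,0,-0.01,0,1],[0.02,0,-0.05,0,1],[0.02,0,-0.3,0,1],[0.0,0,-0.35,0,1],[0,0,-0.35,0,1],[0,0,-0.2,0,1],[0,0,0,0,1],[0,0,0,0,1]]'; python3 st.py
python3 -m crank '[[0,0,0,0,1],[0,0,0,0,1],[0,0,0,0,1],[0,0,0,0,1],[0,0,0,0,1],[0,0,0,0,1],[0,0,0,0,1],[0,0,0,0,1],[0,0,0,0,1],[0,0,0,0,1]]'
python3 -m crank '[[0,0,0,0,1],[0,0,0,0,1],[0,0,0,0,1],[0,0,0,0,1],[0,0,0,0,1],[0,0,0,0,1],[0,0,0,0,1],[0,0,0,0,1],[0,0,0,0,1],[0,0,0,0,1]]'
python3 - <<'E'
from plant import grab_frame
import cv2
f=grab_frame("side");cv2.imwrite("pics/s3.png",f["image"][:,:,::-1])
E
```

```text
time_s: 17.25
eef_pos: [0.4637, 0.1795, 0.543]
orientation: [-3.115, -0.409, 0.002]
ft_force: [1.0, -0.1, 0.6]
width: 1.005
grip_force: 0.0
turn 1.439 tau [ 0.013 -0.027 -0.032] F [ 1.02 -0.11  0.6 ] w 1.0048 g 0.0 p [0.4637 0.1795 0.543 ]
time_s: 18.5
eef_pos: [0.4639, 0.1794, 0.5437]
orientation: [-3.115, -0.409, 0.0]
ft_force: [-0.9, 0.3, 1.3]
width: 1.001
grip_force: 0.0
time_s: 19.75
eef_pos: [0.4638, 0.1794, 0.5438]
orientation: [3.115, 0.409, 0.0]
ft_force: [-0.1, -0.2, 0.7]
width: 0.999
grip_force: 0.0
```

View pics/s3.png

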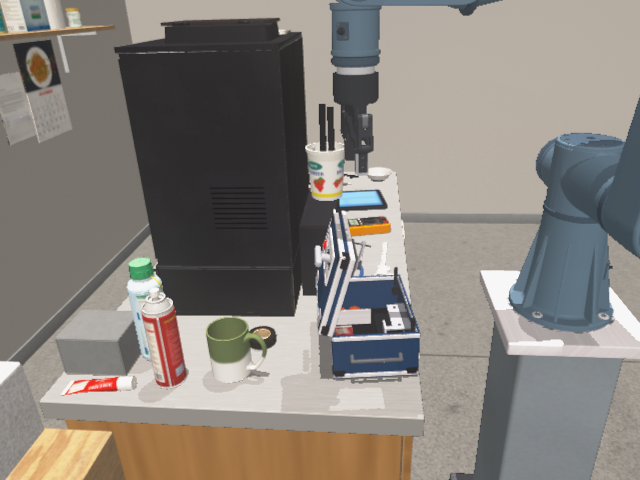

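The lid stands open near vertical (around (335,270)), the handle is out, the arm is clear above and the bystanders I can see haven't moved. I'll let it settle and hand in.

```bash
python3 -m crank '[[0,0,0,0,1],[0,0,0,0,1],[0,0,0,0,1],[0,0,0,0,1],[0,0,0,0,1],[0,0,0,0,1],[0,0,0,0,1],[0,0,0,0,1],[0,0,0,0,1],[0,0,0,0,1]]' >/dev/null; python3 -c "
from plant import workorder;print(workorder.finish_job())"
```

```text
the job is handed in; nothing more can be done
None
```

The service case is open: button pressed at about 5 N, handle turned to its stop at about 1.4 rad, lid lifted and at rest near vertical with the robot clear, handed in at about 21 s; the hand-in call returned no verdict.

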